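# Aim the sensor arm at the brown bottle and take a reading

## Task

With a fingertip, gently push the swing arm of the bottle reader round until its sensor head is centred over the brown bottle on its plate, and leave it there. Then press the green button on top of the post all the way down, so that the reader takes a reading there, and let it come up again; do not press it before. Only push and press: do not grip the arm, and leave the four bottles and the other things standing where they are.

Things in the scene. Friction and masses are not known exactly. Their poses are not given: they have to be found in the camera images.
- stand: Bottle reader, fixed to the bench: aluminium base plate 215 x 320 mm, top face 10 mm above the bench, with a grey post (36 mm diameter) rising from it. Origin on the post's axis at bench height. The plate reaches 160 mm from the post towards the stand's own -x (roughly towards the robot), 55 mm towards +x, 160 mm to either side. Four printed white circles, centres 140 mm from the post's axis, at 23 and 69 degrees to either side of the stand's -x; a bottle stands on each.
- swing_arm (a joint): Angle of the swing arm about the post's upright axis (rad). 0: the arm points along the stand's own -x; it grows counter-clockwise seen from above (so the free end moves to the stand's -y); range -1.5 to 1.5. The arm turns level, stays where it is left (about 1 N at its outer end turns it), and starts near 0.
- head (a point): Centre of the lower face of the sensor head: a black upright cylinder, 34 mm in diameter and 34 mm tall with a blue band, on the arm 140 mm from the post's axis. This face is 112 mm above the bench, well above the bottles; the cylinder's top is 146 mm above the bench.
- tab (a point): Middle of the orange end of the swing arm, 166 mm from the post's axis and 133 mm above the bench; the orange piece runs from 149 to 183 mm from the axis, is 16 mm wide and 24 mm tall (121 to 145 mm above the bench). Push on its side. The rest of the arm is a white bar 14 mm wide and 22 mm tall. At the post the arm has a black collar of 48 mm diameter.
- read_button (a joint): Travel of the green push button, 0 (up) to 0.006 m (fully down). A spring lifts it; fully down takes about 5 N.
- read_button_top (a point): Centre of the top face of the green round button (26 mm diameter), on top of the post, 174 mm above the bench when up, in a black housing of 42 mm diameter whose top is 164 mm above the bench; it is pressed straight down.
- amber_small_mid (a point): The brown bottle: brown glass, stoppered, upright on one of the four circles, 44 mm in diameter, 78 mm tall, loose. The point is half-way up on its axis.
- small_a_mid (a point): Clear glass stoppered bottle, 37 mm in diameter, 74 mm tall, loose, on another circle; the point is half-way up.
- small_b_mid (a point): Clear glass stoppered bottle, 38 mm in diameter, 74 mm tall, loose, on another circle; the point is half-way up.
- clear_d_mid (a point): Clear glass stoppered bottle, 36 mm in diameter, 84 mm tall, loose, on another circle; the point is half-way up.
- tin: Open steel weighing tin, 70 mm across, 33 mm tall, to the left of the reader; origin at the centre of its underside. Bystander.
- tweez: Steel tweezers, 127 mm long, lying flat to the left; origin at the centre of the underside. Bystander.
- cup: Small grey-white cup, 38 mm across, 37 mm tall, to the left; origin at the centre of its underside. Bystander.
Not all that is in view belongs to the job. What is shaped like the part that bears small_a_mid but blue or red is not meant.

How it is judged:
On the way, in this order (a step that is already met when the one before it is completed fails the run):
1. the sensor head rests over the brown bottle (horizontal distance between head and amber_small_mid below 0.012 m and velocity of joint swing_arm between -0.05 and 0.05 rad/s), for 0.3 s.
2. the green button is pressed fully down with the head over the brown bottle (horizontal distance between head and amber_small_mid below 0.012 m and value of joint read_button above 0.0045 m), for 0.05 s.
At the end, for the whole second after the job is handed in: The sensor head is at rest with its centre within 12 mm (seen from above) of the brown bottle's axis, the button is up again (within 1.5 mm), all four bottles stand upright within 10 mm of where they were, and the tin, tweezers and cup are within 15 mm of where they were (all of step 1 and value of joint read_button below 0.0015 m and distance of each of amber_small_mid, small_a_mid, small_b_mid, clear_d_mid from where it was at the start of the episode below 0.01 m and angle between each of amber_small_mid, small_a_mid, small_b_mid, clear_d_mid's own z axis and vertical below 0.1 rad and distance of each of tin, tweez, cup from where it was at the start of the episode below 0.015 m); the robot touches nothing.
It fails at once if the button is pressed while the head is not over the brown bottle (value of joint read_button above 0.003 m and not (horizontal distance between head and amber_small_mid below 0.012 m)).
It fails at once if the arm is pinched or pushed hard (more than 15 N from the fingers) (contact force between the fingers and swing_arm above 15 N).
It fails at once if a bottle is lifted, carried, shoved away or tipped (distance of any of amber_small_mid, small_a_mid, small_b_mid, clear_d_mid from where it was at the start of the episode above 0.02 m or angle between any of amber_small_mid, small_a_mid, small_b_mid, clear_d_mid's own z axis and vertical above 0.3 rad).
It fails at once if a bystander is lifted or pushed away (distance of any of tin, tweez, cup from where it was at the start of the episode above 0.03 m).
It also fails if it takes over 51 s, if anything falls off the work surface, if the arm or the gripper's body presses on something with over 40 N, if the wrist force passes 120 N, or if a joint passes its speed limit or range.

## Robot

A 7-joint arm with a two-finger parallel gripper is mounted at the origin on a cart in front of the work surface, level with it; the furniture and walls round the work are solid. World frame = base frame: x ahead of the robot, y to its left, z up, the work surface at z = 0. Lengths are in m, angles in rad, forces in N, time in s.
With the tool pointing down it reaches from about 0.4 to 0.85 m from the base axis. Payload 4.5 kg.
Tool frame: the origin (TCP) lies midway between the tips of the shut fingers; the grasp point (between the pads) lies 19 mm behind it; z points along the fingers, y is the direction in which the jaws open and shut (so a half turn about z gives the same grasp; the last joint's range is limited). The gripper opens to 88 mm and grips with 3 to 60 N. Pads are 18 mm wide; open, the fingers measure 123 mm over their backs; the gripper's body (75 mm by 187 mm) begins 45 mm behind the grasp point.
Start: joints at [1.273, 0.689, -0.195, 1.565, 0.157, 0.902, -0.215], TCP at [0.204, -0.591, 0.239] pointing down, gripper open.
Joint ranges: [-3.01, 3.01], [-0.46, 2.08], [-1.47, 1.51], [0.13, 2.56], [-1, 4.14], [0.04, 2.09], [-2.66, 2.66]. Speed limits (rad/s): [2.57, 2.57, 3.14, 3.14, 3.14, 3.14, 3.14].

## Interface

Orientations are given as a unit quaternion [x, y, z, w].
In Python, from plant import get_state, snapshot, finish_job, regions_of gives the robot as it stands.
- The arm moves only by the tool send_rows, never from a script. Its argument "series" is a list of rows, each an object of numbers: "grip": the opening, from 0 (shut) to 1 (fully open); "dx", "dy", "dz": the shift along the tool's x, y, z in mm; "turn": the turn about the tool's z in rad. A call has 1 to 20 rows; each row shifts and turns the commanded pose from where the row before left it, along the tool's axes as they then stand; what a row does not reach is not made up. A row lasts 1/10 s, in which the tool goes at most 50 mm and 8.59 degrees, less where a joint would pass 70% of its speed; a pose out of reach is approached as far as the arm can. A call is refused whole if a number of a shift passes 50 or a number of a turn 0.15, either way. A call with a gripper value outside its range is refused whole. The fingers move at their own pace and stop on an object; "force" is the grip in N (left out, the last holds). Time passes only in rows, so rows that do not move let the fingers close. It gives the time, the measured TCP pose, the force and the opening at its end, in the units of the state.
- get_state(): the state, without advancing time (a new reading comes with each control period).
- snapshot(name): name is "scene" or "top" or "wrist"; returns a dict with "img" (480x640x3 uint8, red, green, blue), "depth" (480x640 float32, m along the optical axis (not along the pixel's ray), 0 where there is no reading), "fov_y" (degrees; the focal length in pixels is half the picture's height over the tangent of half this angle, whatever the lens; pixels are square), "cx", "cy" (the principal point, pixels), "R" (3x3) and "t" (3): a world point X has camera coordinates R X + t. Camera axes: x right, y down, z forward; pixel columns grow to the right and rows downward; lengths in m; the calibration is good to about 2 mm. The wrist camera is an equidistant fisheye: a pixel r from the principal point sees the ray r / f radians off the axis. A picture is of the moment at which its call begins.
- finish_job(): hands the job in, once; it reports no verdict.
Trained networks look in a picture, given as the dict that the camera call returned (one of the last four; its "shot" number tells which), for a name from the list of things; names that differ only in an ending like _2 or _b are one class to them, and where a whole thing is asked for, a point or a joint stands for the part that bears it (a point fixed in the world has none). Each returns a list of dicts, best first, with "score" (0 to 1); they miss things now and then, are a little off and sometimes report something else, mostly with a low value. They report only what shows in the picture. A call takes as long as a camera call. They do not tell look-alikes from the thing itself.
- regions_of(picture, target): "pixels" (480x640 bool, what is visible of it) and "extent" ([left, top, right, bottom] in pixels, round what is visible of it).
The state is a dict: "clock": time; "q": joint angles; "qd": joint speeds; "joint_torque": joint torques, N m; "tool_pos": TCP position; "eef_rot": TCP orientation; "contact_force": force on the tool from outside, world axes, zero at the start; "moment": the same for the moment, N m; "opening": opening from 0.0 (shut) to 1.0 (fully open).
Only numpy, scipy, OpenCV 4.12 (cv2) and the standard library are available. Lean on these libraries where they do the work, as an engineer would, in place of code of your own. Each camera call takes 0.05 s, during which the arm holds its last target.

## Working session

There is one attempt and no reset: what is moved stays moved. The work goes in short steps, Python scripts to look and compute and a tool call to move; the robot and the scene stay as the last step left them, time stands still between calls to the robot, and variables do not carry over. Pictures are saved under pics/ and viewed, and the job is handed in when it is done.

Besides the shell and the picture viewer there is one more tool, called after "Call:" as name(argument=value, ...) on one line, values as JSON. send_rows: Moves the arm, as the interface text tells. Its arguments: {"type":"object","properties":{"series":{"type":"array","items":{"type":"object","properties":{"grip":{"type":"number"},"dx":{"type":"number"},"dy":{"type":"number"},"dz":{"type":"number"},"turn":{"type":"number"}}}},"force":{"type":"number"}},"required":["series"]}

```bash
ls; mkdir -p pics
cat > h.py <<'E'
import numpy as np, cv2
from plant import *
def save(s,n): cv2.imwrite('pics/'+n,cv2.cvtColor(s['img'],cv2.COLOR_RGB2BGR))
def foc(s): return 240/np.tan(np.radians(s['fov_y'])/2)
def world(s,u,v,d):
    f=foc(s); p=np.stack([(u-s['cx'])/f*d,(v-s['cy'])/f*d,d],-1)
    return (p-s['t'])@s['R']
def proj(s,X):
    c=np.asarray(X)@s['R'].T+s['t']; f=foc(s)
    return np.stack([c[...,0]/c[...,2]*f+s['cx'],c[...,1]/c[...,2]*f+s['cy']],-1)
def plane(s,u,v,z):
    f=foc(s); r=np.array([(u-s['cx'])/f,(v-s['cy'])/f,1])@s['R']; o=-s['R'].T@s['t']
    return o+r*(z-o[2])/r[2]
E
python3 - <<'E'
from h import *
for n in('scene','top'):
    s=snapshot(n); save(s,n+'1.png'); print(n,s['fov_y'],s['cx'],s['cy'],-s['R'].T@s['t'])
    for k in('stand','swing_arm','head','tab','read_button','amber_small_mid','small_a_mid','clear_d_mid','tin','tweez','cup'):
        for r in regions_of(s,k)[:4]:
            m=r['pixels']&(s['depth']>0); v,u=np.nonzero(m)
            if len(u)==0: continue
            P=world(s,u,v,s['depth'][m]); print(k,round(r['score'],2),r['extent'],np.median(P,0).round(3),P[:,2].max().round(3))
st=get_state();print(st['clock'],st['tool_pos'],st['eef_rot'],st['opening'])
E
```

```text
pics
scene 42.24926623846507 316.4631869639709 240.1141369269327 [-0.05618167  0.23712937  1.18191167]
stand 0.6 [260.6, 179.0, 434.6, 311.7] [0.566 0.058 0.009] 0.178
swing_arm 0.76 [328.7, 193.2, 372.1, 273.9] [0.522 0.052 0.142] 0.156
swing_arm 0.22 [331.3, 177.6, 348.0, 193.3] [0.622 0.055 0.171] 0.178
head 0.91 [325.7, 188.9, 369.5, 277.1] [0.527 0.052 0.142] 0.158
head 0.24 [144.2, 214.0, 175.0, 250.3] [0.701 0.448 0.005] 0.036
tab 0.96 [329.2, 191.6, 373.2, 273.2] [0.529 0.051 0.142] 0.152
read_button 0.5 [329.6, 182.2, 346.4, 191.8] [0.622 0.056 0.171] 0.178
amber_small_mid 0.59 [279.1, 233.6, 298.1, 268.5] [0.548 0.18  0.063] 0.093
small_a_mid 0.94 [373.1, 243.6, 396.1, 271.9] [ 0.498 -0.013  0.058] 0.089
small_a_mid 0.85 [416.4, 296.5, 441.6, 330.2] [ 0.369 -0.068  0.048] 0.079
small_a_mid 0.57 [367.7, 303.3, 384.2, 336.9] [0.377 0.035 0.048] 0.08
clear_d_mid 0.61 [396.7, 204.3, 411.4, 233.8] [ 0.581 -0.078  0.058] 0.097
tin 0.7 [140.0, 213.5, 173.4, 248.9] [0.701 0.449 0.006] 0.036
tweez 0.75 [195.0, 320.8, 226.8, 352.0] [0.438 0.362 0.007] 0.013
cup 0.55 [199.3, 244.9, 21
[... 662 characters left out ...]
31.0] [0.39  0.032 0.073] 0.079
small_a_mid 0.66 [411.3, 317.9, 434.4, 339.1] [ 0.381 -0.068  0.073] 0.079
small_a_mid 0.61 [383.3, 252.9, 406.4, 276.0] [ 0.507 -0.013  0.083] 0.088
clear_d_mid 0.54 [412.6, 216.0, 433.8, 236.3] [ 0.588 -0.078  0.063] 0.096
tin 0.63 [162.0, 161.6, 199.8, 198.7] [0.698 0.451 0.004] 0.039
tin 0.19 [350.1, 194.4, 374.8, 295.7] [0.526 0.049 0.145] 0.157
tweez 0.47 [196.1, 290.7, 228.1, 311.6] [0.436 0.368 0.009] 0.014
cup 0.59 [216.4, 207.5, 234.1, 221.6] [0.615 0.341 0.029] 0.04
cup 0.37 [347.5, 201.6, 376.8, 297.1] [0.519 0.049 0.145] 0.152
1.2 [ 0.20363097 -0.59093669  0.23875735] [9.86267613e-01 1.65155053e-01 1.86407829e-05 6.85863811e-05] 1.0004263139273526
```

Run:
```python
import cv2
a=cv2.imread('pics/scene1.png');b=cv2.imread('pics/top1.png')
cv2.imwrite('pics/sc.png',cv2.resize(a[160:350,180:450],(800,563),interpolation=3))
cv2.imwrite('pics/tc.png',cv2.resize(b[165:345,260:460],(660,594),interpolation=3))
```

```text
(no output)
```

View pics/scene1.png

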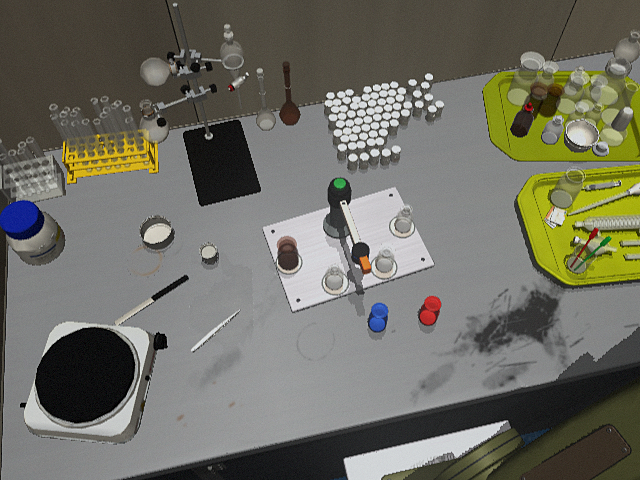

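View pics/sc.png

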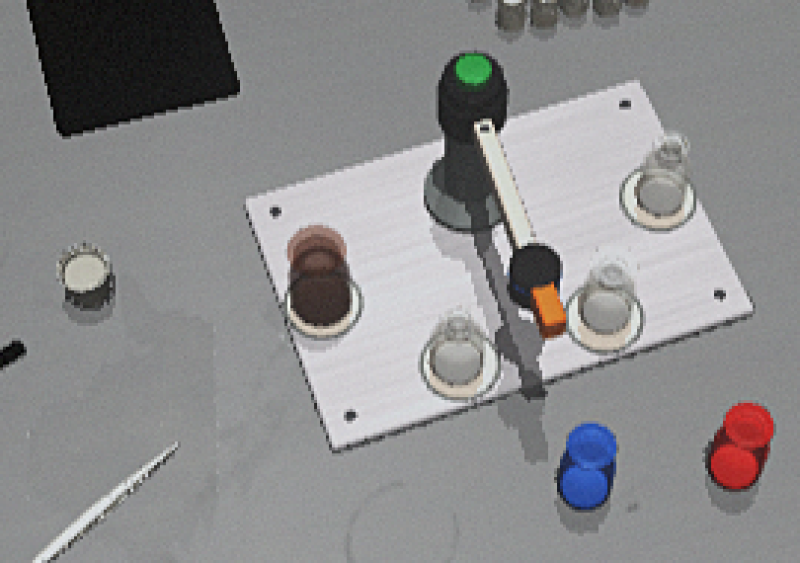

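View pics/tc.png

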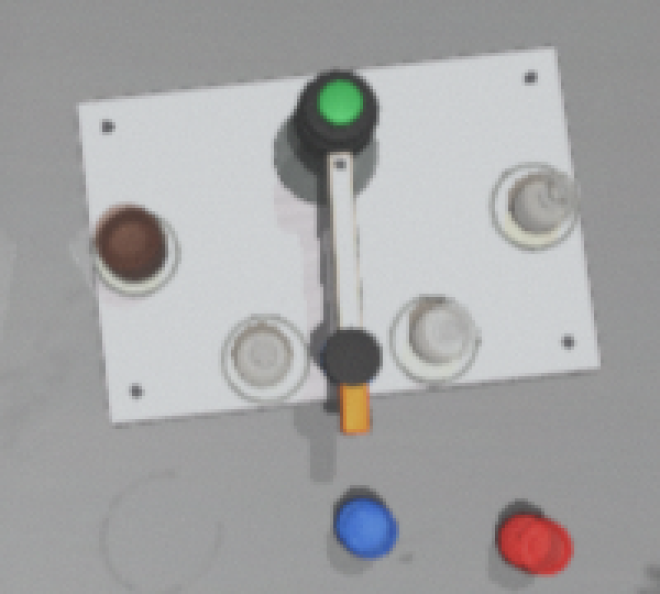

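The picture shows the brown bottle on the leftmost circle: scene px (288,250), top px (300,239). Possible mix-ups are the three clear bottles on the plate and the brown flasks far back at (289,95) and (525,120). Only the one on the plate qualifies. The blue bottle at (378,317) and red one at (430,311) stand in front of the plate. The button is green at scene px (340,184). The arm points roughly at the robot.

```bash
cat > fit.py <<'E'
from h import *
from scipy.optimize import least_squares
s=snapshot('top'); 
g=lambda x,y:plane(s,260+(x+.5)/3.3-.5,165+(y+.5)/3.3-.5,0.010)[:2]
cor=[g(79,104),g(556,48),g(600,369),g(112,422)]
loc=np.array([[.055,.16],[.055,-.16],[-.16,-.16],[-.16,.16]])
circ=[g(135,250),g(265,358),g(435,338),g(535,206)]
lc=[]
for a in(-69,-23,23,69):
    a=np.radians(a); lc.append([-.14*np.cos(a),-.14*np.sin(a)])
lc=np.array(lc)
# order: +y first
A=np.vstack([loc,lc]);B=np.array(cor+circ)
def T(p,A): c,d=np.cos(p[2]),np.sin(p[2]); return A@np.array([[c,d],[-d,c]])+p[:2]
r=least_squares(lambda p:(T(p,A)-B).ravel(),[.62,.05,0],loss='soft_l1',f_scale=.003)
print(r.x); print((r.fun.reshape(-1,2)*1000).round(1)); print('circles',T(r.x,lc).round(4))
im=s['img'].astype(int)
m=(im[...,1]>im[...,0]+40)&(im[...,1]>im[...,2]+40); m[:170]=0;m[210:]=0
v,u=np.nonzero(m); print('button',len(u),plane(s,u.mean(),v.mean(),.174))
m=(im[...,0]>im[...,2]+80)&(im[...,1]<im[...,0]-30);m[:270]=0;m[305:]=0;m[:,:340]=0;m[:,390:]=0
v,u=np.nonzero(m); t=plane(s,u.mean(),v.mean(),.143); d=r.x[:2]-t[:2]; print('tab',len(u),t,np.hypot(*d),'swing',np.arctan2(d[1],d[0])-r.x[2])
# brown bottle from network mask w/ depth top
for R in regions_of(s,'amber_small_mid')[:2]:
    mm=R['pixels']; v,u=np.nonzero(mm); print('amber',R['score'],R['extent'],len(u))
    pu=(R['extent'][0]+R['extent'][2])/2;pv=(R['extent'][1]+R['extent'][3])/2
    print(plane(s,pu,pv,.04),plane(s,pu,pv,.078))
E
python3 fit.py
```

```text
[0.62781077 0.05356635 0.11940779]
[[ 3.   2.4]
 [ 2.5 -1.4]
 [-0.3 -2.1]
 [-1.4  1.9]
 [-0.9 -0.8]
 [-0.2 -0.3]
 [-1.   0.7]
 [-0.4 -0. ]]
circles [[ 0.5624  0.1774]
 [ 0.4933  0.0925]
 [ 0.5064 -0.0161]
 [ 0.5936 -0.0822]]
button 145 [0.62691703 0.05461879 0.174     ]
tab 116 [0.45878899 0.04437243 0.143     ] 0.16927164635872116 swing -0.0650664549149538
amber 0.9 [288.8, 226.7, 310.9, 248.8] 397
[0.56537837 0.17771355 0.04      ] [0.56062835 0.1751199  0.078     ]
```

Run:
```python
import cv2
b=cv2.imread('pics/top1.png');cv2.imwrite('pics/br.png',cv2.resize(b[215:265,275:335],(720,600),interpolation=2))
```

```text
(no output)
```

View pics/br.png

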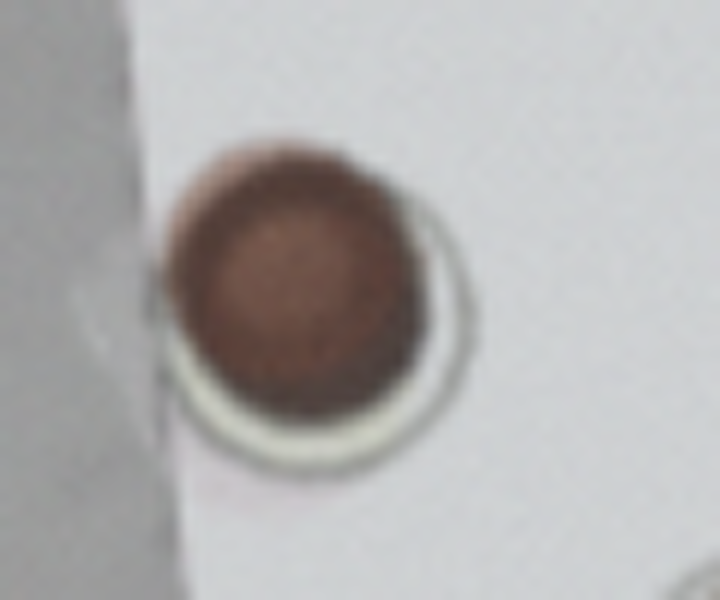

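Call:
send_rows(series=[{"dx":15,"dy":-17,"grip":0},{"dx":31,"dy":-34,"grip":0},{"dx":31,"dy":-34,"grip":0},{"dx":31,"dy":-34,"grip":0},{"dx":31,"dy":-34,"grip":0},{"dx":31,"dy":-34,"grip":0},{"dx":31,"dy":-34,"grip":0},{"dx":31,"dy":-34,"grip":0},{"dx":31,"dy":-34,"grip":0},{"dx":31,"dy":-34,"grip":0},{"dx":31,"dy":-34,"grip":0},{"dx":31,"dy":-34,"grip":0},{"dx":31,"dy":-34,"grip":0},{"dx":31,"dy":-34,"grip":0},{"dx":15,"dy":-17,"grip":0},{"turn":0.14,"grip":0},{"turn":0.14,"grip":0},{"grip":0}], force=10)

```text
schema error: expected keys grip, dx, dy, dz, turn
```

```bash
cat > st.py <<'E'
from h import *
s=get_state();q=s['eef_rot'];print(s['clock'],np.round(s['tool_pos'],4),'th',2*np.arctan2(q[1],q[0]),np.round(s['contact_force'],2),s['opening'],np.round(s['q'],2))
E
python3 st.py
```

```text
1.3 [ 0.2036 -0.5909  0.2388] th 0.331829255380154 [ 0.61 -0.47  0.11] 0.9991850200608846 [ 1.27  0.69 -0.19  1.57  0.16  0.9  -0.22]
```

Call:
send_rows(series=[{"dx":15,"dy":-17,"dz":0,"turn":0,"grip":0},{"dx":31,"dy":-34,"dz":0,"turn":0,"grip":0},{"dx":31,"dy":-34,"dz":0,"turn":0,"grip":0},{"dx":31,"dy":-34,"dz":0,"turn":0,"grip":0},{"dx":31,"dy":-34,"dz":0,"turn":0,"grip":0},{"dx":31,"dy":-34,"dz":0,"turn":0,"grip":0},{"dx":31,"dy":-34,"dz":0,"turn":0,"grip":0},{"dx":31,"dy":-34,"dz":0,"turn":0,"grip":0},{"dx":31,"dy":-34,"dz":0,"turn":0,"grip":0},{"dx":31,"dy":-34,"dz":0,"turn":0,"grip":0},{"dx":31,"dy":-34,"dz":0,"turn":0,"grip":0},{"dx":31,"dy":-34,"dz":0,"turn":0,"grip":0},{"dx":31,"dy":-34,"dz":0,"turn":0,"grip":0},{"dx":31,"dy":-34,"dz":0,"turn":0,"grip":0},{"dx":15,"dy":-17,"dz":0,"turn":0,"grip":0},{"dx":0,"dy":0,"dz":0,"turn":0.14,"grip":0},{"dx":0,"dy":0,"dz":0,"turn":0.14,"grip":0},{"dx":0,"dy":0,"dz":0,"turn":0,"grip":0}], force=10)

```text
clock: 3.1
tool_pos: [0.4581, 0.0005, 0.2388]
eef_rot: [1.0, 0.026, 0.0, 0.0]
contact_force: [0.2, -0.4, 0.5]
opening: 0.005
```

```bash
python3 st.py
```

```text
3.1 [0.4581 0.0005 0.2388] th 0.05201386758967053 [ 0.2  -0.44  0.45] 0.005497100918409144 [-0.07  0.48 -0.04  2.05  0.03  0.61 -1.66]
```

Call:
send_rows(series=[{"dx":0,"dy":0,"dz":30,"turn":0,"grip":0},{"dx":0,"dy":0,"dz":40,"turn":0,"grip":0},{"dx":0,"dy":0,"dz":30,"turn":0,"grip":0},{"dx":0,"dy":0,"dz":16,"turn":0,"grip":0},{"dx":0,"dy":0,"dz":0,"turn":0,"grip":0},{"dx":0,"dy":0,"dz":0,"turn":0,"grip":0}])

```text
clock: 3.7
tool_pos: [0.4582, 0.0001, 0.123]
eef_rot: [1.0, 0.027, 0.0, -0.0]
contact_force: [-0.7, 0.7, 0.0]
opening: 0.006
```

```bash
cat > look.py <<'E'
from h import *
import sys
n=sys.argv[1]
s=snapshot('top'); a=s['img'][165:345,260:460]
s2=snapshot('scene'); b=s2['img'][150:340,240:450]
im=np.hstack([cv2.resize(a,(400,360),interpolation=3),cv2.resize(b,(398,360),interpolation=3)])
cv2.imwrite('pics/%s.png'%n,cv2.cvtColor(im,cv2.COLOR_RGB2BGR))
P=np.array([.6275,.054])
for c,s in(('top',s),('scene',s2)):
    i=s['img'].astype(int)
    m=(i[...,0]>i[...,2]+80)&(i[...,1]<i[...,0]-30)&(s['depth']>0)
    v,u=np.nonzero(m); W=world(s,u,v,s['depth'][m]); k=(W[:,2]>.11)&(W[:,2]<.165)&(np.hypot(*(W[:,:2]-P).T)<.22)
    if k.sum()<5: print(c,'no tab');continue
    t=np.median(W[k],0);d=P-t[:2]
    print(c,'tab',k.sum(),t.round(4),'r',np.hypot(*d).round(4),'swing',round(np.arctan2(d[1],d[0])-.1194,3))
    m=(i[...,1]>i[...,0]+40)&(i[...,1]>i[...,2]+40)&(s['depth']>0); v,u=np.nonzero(m);W=world(s,u,v,s['depth'][m]);k=np.hypot(*(W[:,:2]-P).T)<.04
    print('btn',k.sum(),np.median(W[k],0).round(4))
E
python3 st.py; python3 look.py a1
```

```text
3.7 [4.582e-01 1.000e-04 1.230e-01] th 0.0532604369638488 [-0.75  0.67  0.02] 0.005888091054313909 [-0.08  0.69 -0.03  2.17  0.06  0.28 -1.68]
top tab 47 [0.4577 0.0467 0.1449] r 0.17 swing -0.076
btn 149 [0.6264 0.0541 0.1738]
scene tab 49 [0.4481 0.0449 0.1437] r 0.1796 swing -0.069
btn 108 [0.6252 0.0548 0.1724]
```

View pics/a1.png

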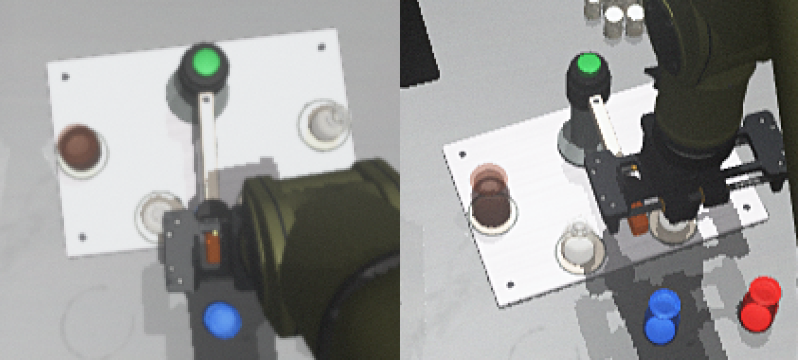

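The fingers are shut beside the tab, which shows orange at (212,246) in the left panel. All bottles are in place. Now I approach slowly and start the push.

Call:
send_rows(series=[{"dx":0,"dy":-5,"dz":0,"turn":0,"grip":0},{"dx":0,"dy":-5,"dz":0,"turn":0,"grip":0},{"dx":0,"dy":-4,"dz":0,"turn":0,"grip":0},{"dx":0,"dy":-3,"dz":0,"turn":0,"grip":0},{"dx":0,"dy":-3,"dz":0,"turn":0,"grip":0},{"dx":0,"dy":-3,"dz":0,"turn":0,"grip":0},{"dx":0,"dy":-3,"dz":0,"turn":0,"grip":0},{"dx":0,"dy":0,"dz":0,"turn":0,"grip":0}])

```text
clock: 4.6
tool_pos: [0.4564, 0.0265, 0.1227]
eef_rot: [1.0, 0.026, -0.0, -0.0]
contact_force: [0.3, -1.1, -0.5]
opening: 0.001
```

```bash
python3 st.py; python3 look.py a2
```

```text
4.6 [0.4564 0.0265 0.1227] th 0.052397403525205485 [ 0.33 -1.07 -0.55] 0.0006482440672988405 [-0.15  0.69 -0.02  2.17  0.04  0.28 -1.72]
top no tab
scene tab 41 [0.4459 0.0534 0.1429] r 0.1816 swing -0.116
btn 107 [0.625  0.0546 0.1721]
```

View pics/a2.png

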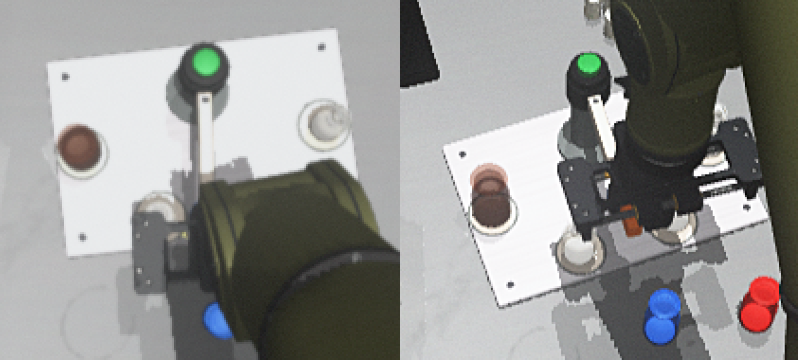

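Call:
send_rows(series=[{"dx":-0.5,"dy":-4,"dz":0,"turn":0.08,"grip":0},{"dx":-1.1,"dy":-8.6,"dz":0,"turn":0.05,"grip":0},{"dx":-1.1,"dy":-8.6,"dz":0,"turn":0.05,"grip":0},{"dx":-1.1,"dy":-8.6,"dz":0,"turn":0.05,"grip":0},{"dx":-1.1,"dy":-8.6,"dz":0,"turn":0.05,"grip":0},{"dx":-1.1,"dy":-8.6,"dz":0,"turn":0.05,"grip":0},{"dx":-1.1,"dy":-8.6,"dz":0,"turn":0.05,"grip":0},{"dx":-1.1,"dy":-8.6,"dz":0,"turn":0.05,"grip":0},{"dx":-1.1,"dy":-8.6,"dz":0,"turn":0.05,"grip":0},{"dx":-0.6,"dy":-4.3,"dz":0,"turn":0.025,"grip":0},{"dx":0,"dy":0,"dz":0,"turn":0,"grip":0}])

```text
clock: 5.8
tool_pos: [0.4625, 0.1035, 0.1226]
eef_rot: [0.975, -0.224, 0.0, -0.0]
contact_force: [0.0, -0.2, -0.6]
opening: 0.008
```

```bash
python3 st.py; python3 look.py a3
```

```text
5.8 [0.4625 0.1035 0.1226] th -0.45207777978998126 [ 0.01 -0.16 -0.56] 0.008041680635108607 [-0.39  0.71  0.11  2.13 -0.23  0.32 -2.1 ]
top no tab
scene tab 27 [0.4593 0.1314 0.1405] r 0.1852 swing -0.551
btn 0 [nan nan nan]
  return _methods._mean(a, axis=axis, dtype=dtype,
  ret = um.true_divide(
```

View pics/a3.png

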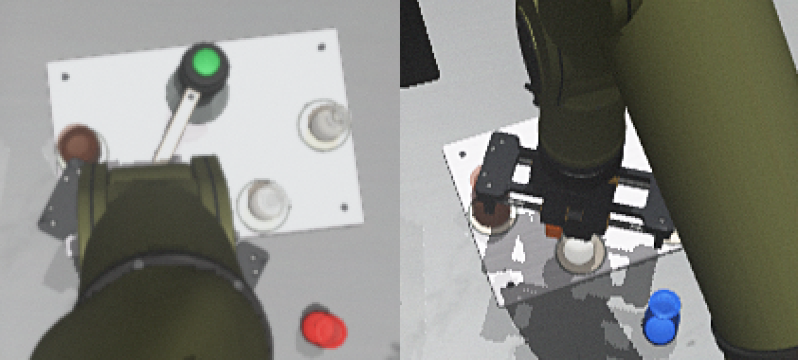

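Call:
send_rows(series=[{"dx":-0.6,"dy":-4.3,"dz":0,"turn":0.02,"grip":0},{"dx":-1.0,"dy":-8.6,"dz":0,"turn":0.035,"grip":0},{"dx":-0.8,"dy":-8.6,"dz":0,"turn":0.035,"grip":0},{"dx":-0.7,"dy":-8.6,"dz":0,"turn":0.035,"grip":0},{"dx":-0.6,"dy":-8.6,"dz":0,"turn":0.035,"grip":0},{"dx":-0.5,"dy":-8.6,"dz":0,"turn":0.035,"grip":0},{"dx":-0.3,"dy":-8.6,"dz":0,"turn":0.035,"grip":0},{"dx":-0.2,"dy":-8.6,"dz":0,"turn":0.035,"grip":0},{"dx":-0.1,"dy":-8.6,"dz":0,"turn":0.035,"grip":0},{"dx":0.1,"dy":-8.6,"dz":0,"turn":0.035,"grip":0},{"dx":0.1,"dy":-4.3,"dz":0,"turn":0.02,"grip":0},{"dx":0,"dy":0,"dz":0,"turn":0,"grip":0}])

```text
clock: 7.1
tool_pos: [0.5081, 0.1756, 0.1226]
eef_rot: [0.92, -0.393, 0.0, -0.0]
contact_force: [0.6, -0.4, 0.6]
opening: 0.008
```

```bash
python3 st.py; python3 look.py a4 2>/dev/null
```

```text
7.1 [0.5081 0.1756 0.1226] th -0.8079741206395 [ 0.57 -0.36  0.63] 0.007696893503002768 [-0.57  0.77  0.25  1.95 -0.39  0.47 -2.41]
top no tab
scene tab 20 [0.5145 0.1973 0.1411] r 0.1825 swing -1.023
btn 0 [nan nan nan]
```

View pics/a4.png

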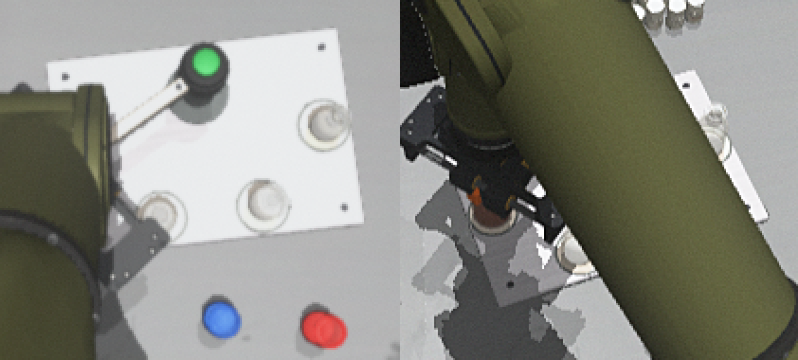

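```bash
cat > bar.py <<'E'
from h import *
import sys
s=snapshot('top'); save(s,sys.argv[1]+'_full.png')
P=np.array([.6275,.054])
d=s['depth'];v,u=np.nonzero(d>0);W=world(s,u,v,d[v,u]);i=s['img'].astype(int)[v,u]
r=np.hypot(*(W[:,:2]-P).T)
k=(W[:,2]>.132)&(W[:,2]<.156)&(r>.04)&(r<.125)&(i.min(1)>110)
c,vv=W[k,:2].mean(0),np.linalg.svd(W[k,:2]-W[k,:2].mean(0))[2][0]
if vv[0]<0: vv=-vv
n=np.array([-vv[1],vv[0]])
a=np.arctan2(vv[1],vv[0]); D=P-c;a2=np.arctan2(D[1],D[0])
print(k.sum(),'r range',r[k].min(),r[k].max(),'angle line',a,'swing',a-.1194,'| via post',a2-.1194,'post off',(D@n)*1000)
b=s['img'][165:265,260:380];cv2.imwrite('pics/%s.png'%sys.argv[1],cv2.cvtColor(cv2.resize(b,(720,600),interpolation=2),cv2.COLOR_RGB2BGR))
E
python3 bar.py b1
```

```text
286 r range 0.0400153976670925 0.10969672535845014 angle line -0.9269333561212806 swing -1.0463333561212806 | via post -1.0556848812117543 post off -0.6875503390539051
```

View pics/b1.png

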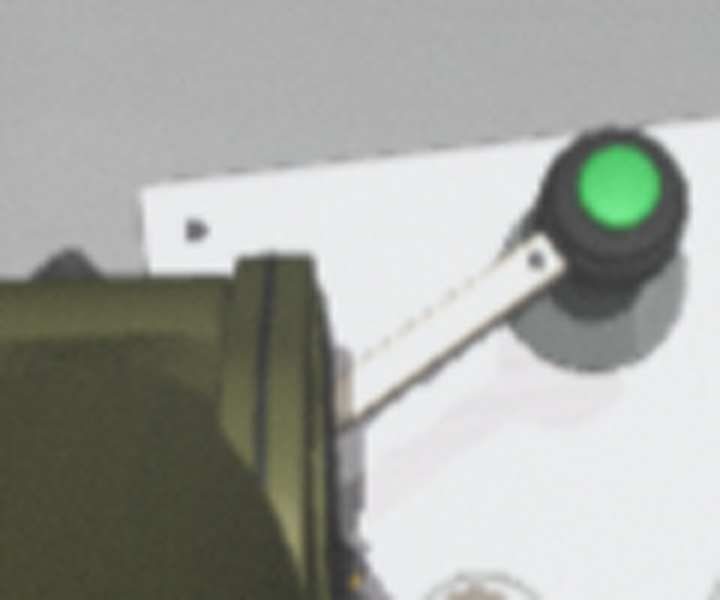

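Call:
send_rows(series=[{"dx":0,"dy":-5,"dz":0,"turn":0.02,"grip":0},{"dx":0,"dy":-6,"dz":0,"turn":0.02,"grip":0},{"dx":0.2,"dy":-6,"dz":0,"turn":0.02,"grip":0},{"dx":0.2,"dy":-4,"dz":0,"turn":0.02,"grip":0},{"dx":0,"dy":-1.5,"dz":0,"turn":0,"grip":0},{"dx":0,"dy":0,"dz":0,"turn":0,"grip":0}])

```text
clock: 7.85
tool_pos: [0.525, 0.1903, 0.1227]
eef_rot: [0.903, -0.429, 0.0, -0.0]
contact_force: [-0.5, -0.2, 0.0]
opening: 0.006
```

```bash
python3 st.py; python3 bar.py b2;python3 look.py a5 2>/dev/null
```

```text
7.85 [0.525  0.1903 0.1227] th -0.8877211524569083 [-0.53 -0.24  0.  ] 0.005935657037297813 [-0.6   0.79  0.29  1.88 -0.42  0.52 -2.49]
345 r range 0.04017963336098844 0.12385431979699796 angle line -1.0689211523418578 swing -1.1883211523418578 | via post -1.1880729315089218 post off 0.0201342551745462
top no tab
scene tab 13 [0.535  0.2122 0.1416] r 0.1833 swing -1.161
btn 0 [nan nan nan]
```

View pics/b2.png

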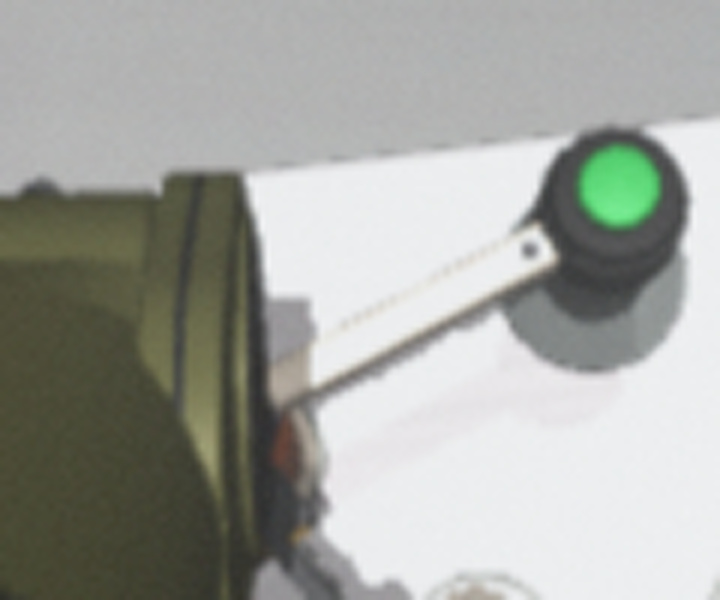

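The bar's angle puts the head about 2 mm short of the target, well within tolerance. I'll back off, rise and check.

Call:
send_rows(series=[{"dx":0,"dy":5,"dz":0,"turn":0,"grip":0},{"dx":0,"dy":15,"dz":0,"turn":0,"grip":0},{"dx":0,"dy":20,"dz":0,"turn":0,"grip":0},{"dx":0,"dy":0,"dz":-30,"turn":0,"grip":0},{"dx":0,"dy":0,"dz":-50,"turn":0,"grip":0},{"dx":0,"dy":50,"dz":-40,"turn":0,"grip":0},{"dx":0,"dy":50,"dz":0,"turn":0,"grip":0},{"dx":0,"dy":50,"dz":0,"turn":0,"grip":0},{"dx":0,"dy":50,"dz":0,"turn":0,"grip":0},{"dx":0,"dy":50,"dz":0,"turn":0,"grip":0},{"dx":0,"dy":0,"dz":0,"turn":0,"grip":0}])

```text
clock: 9.1
tool_pos: [0.3, 0.0108, 0.234]
eef_rot: [0.902, -0.433, -0.004, 0.002]
contact_force: [-0.4, 0.7, -0.6]
opening: 0.004
```

```bash
python3 st.py; python3 bar.py b3;python3 look.py a6 2>/dev/null
```

```text
9.1 [0.3    0.0108 0.234 ] th -0.8949214141506021 [-0.36  0.67 -0.57] 0.004143785671978281 [-0.44  0.34  0.35  2.47 -0.32  0.38 -2.27]
356 r range 0.040129339647433884 0.12485660398596751 angle line -1.0742419230975109 swing -1.1936419230975108 | via post -1.1883686968497296 post off 0.4326599746892687
top tab 114 [0.546  0.2024 0.145 ] r 0.1693 swing -1.188
btn 144 [0.6266 0.0542 0.1738]
scene tab 130 [0.5424 0.203  0.1425] r 0.1716 swing -1.171
btn 106 [0.6247 0.0543 0.1719]
```

View pics/a6.png

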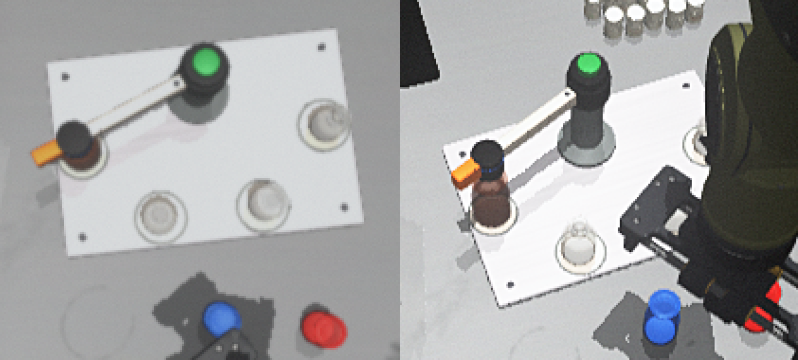

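View pics/b3.png

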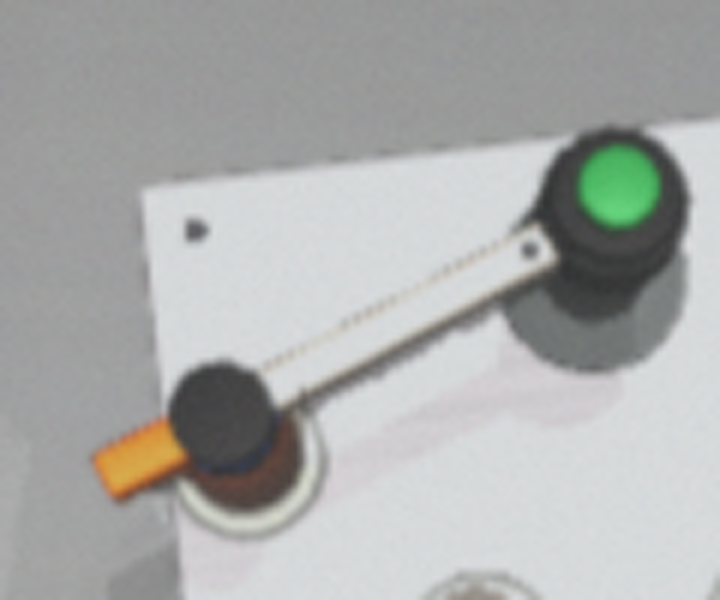

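Run:
```python
from h import *
s=snapshot('top')
print('head',plane(s,260+221.5/6-.5,165+415.5/6-.5,.146))
print('ring',plane(s,260+247.5/6-.5,165+462/6-.5,.010))
p=np.load if 0 else None
d=s['depth'];v,u=np.nonzero(d>0);W=world(s,u,v,d[v,u])
i=s['img'].astype(int)[v,u];k=(abs(W[:,2]-.146)<.006)&(i.max(1)<75)&(np.hypot(W[:,0]-.56,W[:,1]-.176)<.03)
(c,r)=cv2.minEnclosingCircle(W[k,:2].astype(np.float32));print(k.sum(),W[k].mean(0),c,r)
s2=snapshot('scene')
print(proj(s2,[[.5624,.1774,.01],[.5624,.1774,.088],[.5615,.177,.146]]))
b=s2['img'][215:285,255:325];cv2.imwrite('pics/c1.png',cv2.cvtColor(cv2.resize(b,(600,600),interpolation=2),cv2.COLOR_RGB2BGR))
```

```text
head [0.55965551 0.17704491 0.146     ]
ring [0.56099039 0.17769971 0.01      ]
173 [0.55955349 0.17757341 0.14592166] (0.559527575969696, 0.1762707233428955) 0.015436512418091297
[[288.94844667 260.79911452]
 [286.93459115 242.8414427 ]
 [285.58103754 228.52904105]]
```

View pics/c1.png

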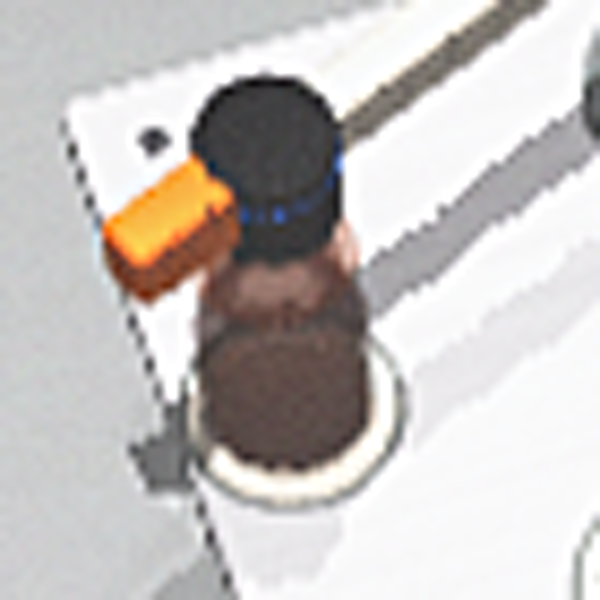

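The head's top centre is at (0.5596, 0.1767) and the bottle's ring at (0.561–0.562, 0.1775), so it is about 3 mm off. The picture agrees: the head stands straight over the brown bottle. Now to above the button.

Call:
send_rows(series=[{"dx":11,"dy":-18,"dz":0,"turn":0,"grip":0},{"dx":21,"dy":-35,"dz":0,"turn":0,"grip":0},{"dx":21,"dy":-35,"dz":0,"turn":0,"grip":0},{"dx":21,"dy":-35,"dz":0,"turn":0,"grip":0},{"dx":21,"dy":-35,"dz":0,"turn":0,"grip":0},{"dx":21,"dy":-35,"dz":0,"turn":0,"grip":0},{"dx":21,"dy":-35,"dz":0,"turn":0,"grip":0},{"dx":21,"dy":-35,"dz":0,"turn":0,"grip":0},{"dx":11,"dy":-18,"dz":0,"turn":0,"grip":0},{"dx":0,"dy":0,"dz":0,"turn":0,"grip":0},{"dx":0,"dy":0,"dz":0,"turn":0,"grip":0}])

```text
clock: 10.45
tool_pos: [0.6324, 0.0607, 0.233]
eef_rot: [0.903, -0.429, -0.001, 0.001]
contact_force: [-0.1, -1.0, -0.7]
opening: 0.009
```

```bash
cat >> st.py <<'E'
th=2*np.arctan2(q[1],q[0]);D=(np.array([.6268,.0543,.19])-s['tool_pos'])*1000
print('to button dx',D[0]*np.cos(th)+D[1]*np.sin(th),'dy',D[0]*np.sin(th)-D[1]*np.cos(th),'dz',-D[2],'quat',np.round(q,4))
E
python3 st.py
```

```text
10.45 [0.6324 0.0607 0.233 ] th -0.8869181094222294 [-0.07 -1.02 -0.66] 0.008973284310272635 [-0.37  0.74  0.37  1.55 -0.31  0.91 -2.34]
to button dx 1.4389635645631182 dy 8.334759933804651 dz 43.01060902501433 quat [ 9.033e-01 -4.291e-01 -6.000e-04  6.000e-04]
```

Call:
send_rows(series=[{"dx":1.4,"dy":8.3,"dz":0,"turn":0,"grip":0},{"dx":0,"dy":0,"dz":20,"turn":0,"grip":0},{"dx":0,"dy":0,"dz":23,"turn":0,"grip":0},{"dx":0,"dy":0,"dz":0,"turn":0,"grip":0},{"dx":0,"dy":0,"dz":0,"turn":0,"grip":0}])

```text
clock: 10.95
tool_pos: [0.6264, 0.0533, 0.1915]
eef_rot: [0.903, -0.43, -0.0, 0.0]
contact_force: [0.2, 0.5, -1.0]
opening: 0.003
```

```bash
python3 st.py; python3 look.py a7 2>/dev/null
```

```text
10.95 [0.6264 0.0533 0.1915] th -0.8886717088921811 [ 0.16  0.47 -0.96] 0.002925239001680305 [-0.35  0.78  0.35  1.62 -0.34  0.81 -2.31]
to button dx -0.5393535136499716 dy -0.9696348263604219 dz 1.4782713684477478 quat [ 9.029e-01 -4.299e-01 -3.000e-04  3.000e-04]
top tab 121 [0.5458 0.2023 0.1449] r 0.1693 swing -1.187
btn 0 [nan nan nan]
scene tab 123 [0.5425 0.2037 0.1429] r 0.1721 swing -1.174
btn 9 [0.6258 0.0553 0.1728]
```

View pics/a7.png

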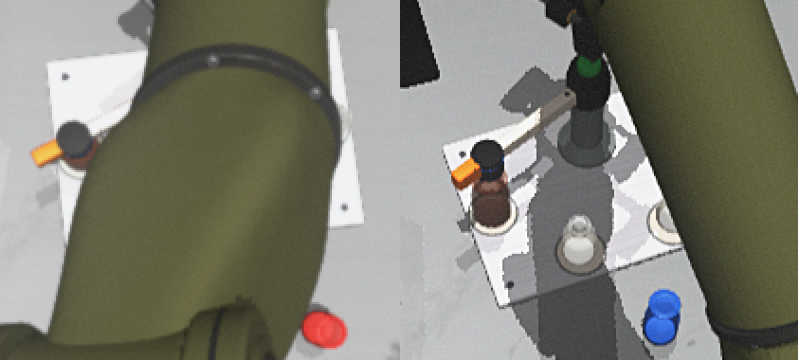

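Call:
send_rows(series=[{"dx":0,"dy":0,"dz":8,"turn":0,"grip":0},{"dx":0,"dy":0,"dz":5,"turn":0,"grip":0},{"dx":0,"dy":0,"dz":3,"turn":0,"grip":0},{"dx":0,"dy":0,"dz":2,"turn":0,"grip":0},{"dx":0,"dy":0,"dz":2,"turn":0,"grip":0},{"dx":0,"dy":0,"dz":2,"turn":0,"grip":0},{"dx":0,"dy":0,"dz":1,"turn":0,"grip":0},{"dx":0,"dy":0,"dz":1,"turn":0,"grip":0},{"dx":0,"dy":0,"dz":0,"turn":0,"grip":0},{"dx":0,"dy":0,"dz":0,"turn":0,"grip":0}])

```text
clock: 12.05
tool_pos: [0.627, 0.0538, 0.1684]
eef_rot: [0.903, -0.43, -0.0, -0.0]
contact_force: [-5.4, 0.3, 12.8]
opening: 0.007
```

```bash
python3 st.py
```

```text
12.05 [0.627  0.0538 0.1684] th -0.888245024223418 [-5.44  0.3  12.84] 0.006864487771940004 [-0.34  0.8   0.33  1.63 -0.35  0.76 -2.3 ]
to button dx -0.5566677496252074 dy -0.14480595638607224 dz -21.579624726867085 quat [ 9.030e-01 -4.297e-01 -1.000e-04 -3.000e-04]
```

The force is 12.8 N, well above the 5 N needed, and the TCP is at 168.4 mm against 168 mm nominal, so the button is at its stop. I'll hold with 0.5 mm more, then release.

Call:
send_rows(series=[{"dx":0,"dy":0,"dz":0.5,"turn":0,"grip":0},{"dx":0,"dy":0,"dz":0,"turn":0,"grip":0},{"dx":0,"dy":0,"dz":-3,"turn":0,"grip":0},{"dx":0,"dy":0,"dz":-5,"turn":0,"grip":0},{"dx":0,"dy":0,"dz":-10,"turn":0,"grip":0},{"dx":0,"dy":0,"dz":-30,"turn":0,"grip":0},{"dx":0,"dy":0,"dz":-30,"turn":0,"grip":0},{"dx":0,"dy":40,"dz":0,"turn":0,"grip":0},{"dx":0,"dy":50,"dz":0,"turn":0,"grip":0},{"dx":0,"dy":50,"dz":0,"turn":0,"grip":0},{"dx":0,"dy":50,"dz":0,"turn":0,"grip":0},{"dx":0,"dy":50,"dz":0,"turn":0,"grip":0},{"dx":0,"dy":40,"dz":0,"turn":0,"grip":0},{"dx":0,"dy":0,"dz":0,"turn":0,"grip":0},{"dx":0,"dy":0,"dz":0,"turn":0,"grip":0}])

```text
clock: 13.55
tool_pos: [0.4105, -0.1236, 0.245]
eef_rot: [0.903, -0.431, 0.001, -0.0]
contact_force: [1.0, 0.6, -0.1]
opening: 0.006
```

```bash
python3 st.py; python3 look.py a8 2>/dev/null; python3 bar.py b4
```

```text
13.55 [ 0.4105 -0.1236  0.245 ] th -0.8902284405707331 [ 1.01  0.59 -0.08] 0.005669854038197762 [-0.05  0.45  0.35  2.14 -0.27  0.59 -1.97]
to button dx -2.2233342000694165 dy -280.0392429782049 dz 55.03991460179511 quat [ 9.026e-01 -4.306e-01  1.000e-03 -2.000e-04]
top tab 116 [0.5459 0.2023 0.1448] r 0.1693 swing -1.187
btn 148 [0.6266 0.0541 0.1737]
scene tab 102 [0.5437 0.2037 0.1432] r 0.1716 swing -1.18
btn 106 [0.6247 0.0548 0.1722]
359 r range 0.04027737406684173 0.12486616071871884 angle line -1.0721760381407877 swing -1.1915760381407876 | via post -1.1879817601944416 post off 0.2960181384764962
```

View pics/a8.png

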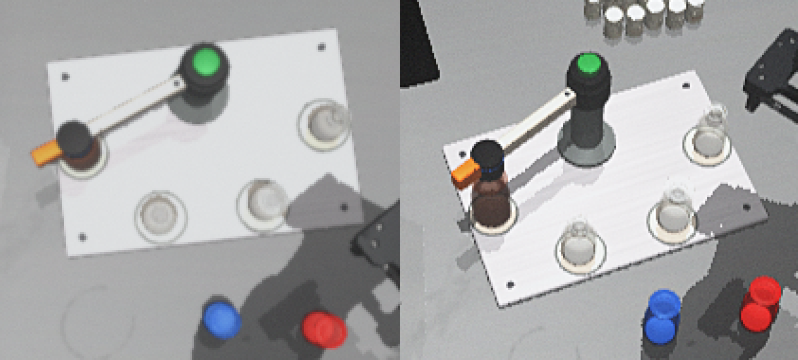

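The head is over the brown bottle at (75,140) in the left panel. The button is up again, reading 0.1737 m, and all four bottles stand on their circles. The robot is clear.

```bash
python3 -c "
from plant import finish_job
print(finish_job())"
```

```text
the job is handed in; nothing more can be done
None
```

I pushed the swing arm round with the shut fingertips until the sensor head stood over the brown bottle, then pressed the green button once. I let it come up, backed the robot off and handed the job in at about 13.7 s; no verdict came back.

- **Head position:** measured from above before the press, the head's centre was about 2–3 mm from the bottle's axis, against the 12 mm allowed. The swing angle read about -1.19 rad before and after the press, so the arm did not move. The scene camera read slightly less, -1.17 to -1.18, which is still within tolerance.
- **Button press:** the fingertip stopped at 168.4 mm with 12.8 N, which fits the button being fully down; I then added 0.5 mm. Afterwards the button top read 173.7 mm, so it is up again. About 5 N of sideways force showed during the press, with no visible effect.
- **Everything else:** in the last picture all four bottles stand upright on their circles and nothing touches the robot. I did not re-measure the tin, tweezers and cup at the end, but the robot never went near them.

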